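# Clear and reload the press-down pot rinser

## Robot

A 7-joint arm with a two-finger parallel gripper is mounted at the origin on the work surface. World frame = base frame: x ahead of the robot, y to its left, z up, the work surface at z = 0. Lengths are in m, angles in rad, forces in N, time in s.
With the tool pointing down it reaches from about 0.4 to 0.925 m from the base axis. Payload 4.1 kg.
Tool frame: the origin (TCP) lies between the finger pads; the fingertips stand ahead of it and the grasp point (between the pads) lies 6 mm ahead of it (arm.tip_reach is the z of the fingertips in the tool frame, in m); z points along the fingers, y is the direction in which the jaws open and shut (so a half turn about z gives the same grasp; the last joint's range is limited). The gripper opens to 85 mm and grips with 20 to 120 N. Pads are 22 mm wide; open, the fingers measure 114 mm over their backs; the gripper's body (76 mm by 85 mm) begins 54 mm behind the grasp point. The pads swing forward as they close: fully open they stand 13 mm farther back than shut.
Start: joints at [-1.306, 0.398, 0.045, 1.537, -0.019, 1.207, -0.051], TCP at [0.231, 0.607, 0.256] pointing down, gripper open.
Joint ranges: [-2.82, 2.82], [-0.49, 2.23], [-1.37, 1.46], [0, 2.46], [-1.36, 4.5], [0.23, 2], [-2.94, 2.94]. Speed limits (rad/s): [2.57, 2.57, 3.14, 3.14, 3.14, 3.14, 3.14].

## Interface

Orientations are given as a unit quaternion [x, y, z, w].
In Python, from workcell import arm gives the robot as it stands.
- The arm moves only by the tool drive_tool, never from a script. Its argument "targets" is a list of rows, each a list of 7 numbers: the opening, from -1 (shut) to 1 (fully open), then the shift along the tool's x, y, z in mm, then the turn, a rotation vector about the tool's x, y, z in degrees. A call has exactly 5 rows; each row shifts and turns the pose as measured when the row begins, along the tool's axes as they then stand; what a row does not reach is not made up. A row lasts 1/10 s, in which the tool goes at most 50 mm and 8.59 degrees, less where a joint would pass 70% of its speed; a pose out of reach is approached as far as the arm can. A call is refused whole if a number of a shift passes 50 or a number of a turn 8.59, either way. A call with a gripper value outside its range is refused whole. The fingers move at their own pace and stop on an object; "squeeze" is the grip in N (left out, the last holds). Time passes only in rows, so rows that do not move let the fingers close, or fill a call up. It gives the time, the measured TCP pose, the force and the opening at its end, in the units of the state.
- arm.get_state(): the state, without advancing time (a new reading comes with each control period).
- arm.capture(name): name is "scene" or "side" or "wrist"; returns the picture (420x560x3 uint8, red, green, blue); there is no depth.
- arm.calibration(name): a dict with "mtx" (3x3 intrinsics, pixels), "distortion" ([k1, k2, p1, p2, k3] as OpenCV has them; the pictures are not rectified), "world_to_cam" (4x4, takes a point from world to camera coordinates). Camera axes: x right, y down, z forward; pixel columns grow to the right and rows downward; lengths in m; the calibration is good to about 2 mm. A picture is of the moment at which its call begins: read the wrist's pose just before it. calibration takes no time and is no camera call; for the wrist camera it gives the pose at the moment of the call.
- arm.hand_in(): hands the job in, once; it reports no verdict.
The state is a dict: "time": time; "qpos": joint angles; "joint_vel": joint speeds; "tau": joint torques, N m; "tool_pos": TCP position; "tcp_rot": TCP orientation; "force": force on the tool from outside, world axes, zero at the start; "moment": the same for the moment, N m; "grip_width": finger opening in m.
Only numpy, scipy, OpenCV 4.12 (cv2) and the standard library are available. Lean on these libraries where they do the work, as an engineer would, in place of code of your own. Each camera call takes 0.05 s, during which the arm holds its last target. There are 200 camera calls.

## Task

Take the rinsed brass pot out of the rinser's sprung ring and stand it, still mouth down, on the orange draining shelf so that it continues the row of two pots there at an end where there is room: in line with them, with about the same gap, and let go. Then take the used copper pot from the steel plate, seat it mouth down and upright in the sprung ring and press it straight down until the ring is fully home; the job finishes while you are still holding it pressed down, so that the rinse valve stays open. Leave the two pots in the row, the hand bell and the oil lamp where they stand.

Things in the scene. Friction and masses are not known exactly. Their poses are not given: they have to be found in the camera images.
- rinsed_center (a point): centre (half-way up, on the axis, z up) of the rinsed brass pot in the rinser's ring: a small round lota, mouth down, 86 mm tall, 0.2 kg. Upwards from its 49 mm wide rim: neck 37 mm wide, 45 degree shoulder (18 to 31 mm high), belly 70 mm wide (at 40), narrowing to its foot, an upright cylinder 40 mm wide and 16 mm tall (27 to 43 mm above the point): grip it there from above
- used_center (a point): centre (half-way up, 43 mm above its mouth rim, on its axis, z up) of the used pot: same shape, size and mass as the rinsed one, but of reddish copper; it stands mouth down on a 3 mm thick round steel plate 144 mm across
- ring_seat (a point): centre of the rinser's sprung ring, at mid-height of its bar; moves with it. A level circle of 8 mm steel bar, 60 mm inner, 76 mm outer diameter, on a coil spring; 92 mm above the counter when up. Rim and neck of a mouth-down pot pass down through it and the 45 degree shoulder rests on the bar: a seated pot's centre is 17 mm above this point
- ring (a joint): how far the ring is pressed down, m: 0 up, 0.014 fully home on its stop. The spring starts at about 4.5 N and reaches about 14.5 N at the stop; a pot's own weight does not move it
- rinser: the rinser: round steel drip tray 160 mm across, 30 mm tall, fixed to the counter; origin under its middle, z up, below the ring's centre. Three guide posts, 12 mm wide at the caps, stand 50 mm from the axis around the ring, up to 106 mm above the counter; the water jet in the middle ends at 47 mm
- shelf: low slatted orange draining shelf, fixed; origin on the counter under its middle, x towards its back (away from the robot), y along its length. Slats 370 mm long (y), 130 mm deep (x), top 60 mm above the counter; a rail along the back rises 12 mm higher. The row runs along y at x = 0, with room at one end or both; a pot's centre must be within 155 mm of the middle in y
- row_a: one of the two brass pots already standing mouth down in the row (the one on the shelf's -y side), same shape as the rinsed pot; origin at the centre of its mouth rim, on the shelf. Leave it alone
- row_b: the other brass pot of the row, on the +y side of the first, centres about 94 mm apart; origin at the centre of its mouth rim, on the shelf. Leave it alone
- bell: brass hand bell, 54 mm across, 102 mm tall, standing on the counter; origin at the centre of its underside. Leave it alone
- lamp: small standing brass oil lamp, 60 mm across, 64 mm tall; origin at the centre of its underside. Leave it alone

How it is judged:
On the way:
1. the rinsed pot stands mouth down on the shelf at an end of the row, in line and evenly spaced, and has been let go (x of rinsed_center in the frame of shelf between -0.016 and 0.016 m and z of rinsed_center in the frame of shelf between 0.097 and 0.109 m and (horizontal distance between rinsed_center and row_a between 0.078 and 0.114 m or horizontal distance between rinsed_center and row_b between 0.078 and 0.114 m) and angle between rinsed_center's own z axis and vertical below 0.12 rad and linear speed of rinsed below 0.02 m/s and contact force between rinsed and shelf above 0.5 N and contact force between rinsed and the fingers below 0.1 N), for 0.3 s.
At the end, for the whole second after the job is handed in: Copper pot upright in the ring within 5 mm, robot holding it down, ring at 11.5 mm or more of 14, at rest; rinsed pot free and upright on the shelf, within 16 mm of its middle line, 78 to 114 mm centre to centre from a row pot; row pots, bell and lamp upright, moved under 20 mm (all of step 1 and value of joint ring above 0.0115 m and velocity of joint ring between -0.01 and 0.01 m/s and horizontal distance between used_center and ring_seat below 0.005 m and z of used_center in the frame of ring_seat between 0.012 and 0.021 m and angle between used_center's own z axis and vertical below 0.12 rad and contact force between used and ring above 5 N and (contact force between used and the fingers above 2 N or contact force between used and the arm above 2 N) and distance of each of row_a, row_b, bell, lamp from where it was at the start of the episode below 0.02 m and angle between each of row_a, row_b, bell, lamp's own z axis and vertical below 0.2 rad); the arm keeps its last pose, push and grip.
It fails at once if a row pot, the bell or the lamp is pushed away or knocked over (distance of any of row_a, row_b, bell, lamp from where it was at the start of the episode above 0.025 m or angle between any of row_a, row_b, bell, lamp's own z axis and vertical above 0.4 rad).
It fails at once if a pot being moved is tipped over (angle between any of rinsed_center, used_center's own z axis and vertical above 0.7 rad).
It fails at once if a pot being moved is dropped ((contact force between rinsed and the fingers below 0.05 N and linear speed of rinsed above 0.5 m/s) or (contact force between used and the fingers below 0.05 N and linear speed of used above 0.5 m/s)).
It also fails if it takes over 61 s, if anything falls off the work surface, if the arm or the gripper's body presses on something with over 40 N, if the wrist force passes 120 N, or if a joint passes its speed limit or range.

## Working session

There is one attempt and no reset: what is moved stays moved. The work goes in short steps, Python scripts to look and compute and a tool call to move; the robot and the scene stay as the last step left them, time stands still between calls to the robot, and variables do not carry over. Pictures are saved under pics/ and viewed, about 8 in all and at most 12, crops included, and the job is handed in when it is done.

Besides the shell and the picture viewer there is one more tool, called after "Request:" by a JSON object that holds its "api" and its "payload", one argument or row to a line. drive_tool: Moves the arm, as the interface text tells. Its arguments: {"type":"object","properties":{"targets":{"type":"array","items":{"type":"array","items":{"type":"number"}}},"squeeze":{"type":"number"}},"required":["targets"]}

```bash
mkdir -p pics; ls; python3 - <<'E'
from workcell import arm
import cv2,numpy as np
s=arm.get_state();print(s, arm.tip_reach)
for n in ("scene","side"):
    im=arm.capture(n);cv2.imwrite(f"pics/{n}0.png",im[...,::-1]);c=arm.calibration(n);print(n,c)
E
```

```text
pics
{'time': 0.0, 'qpos': array([-1.30600327,  0.39920685,  0.04505681,  1.53791388, -0.01868233,
        1.20692649, -0.05069935]), 'joint_vel': array([-2.63738649e-04, -1.69115556e-03, -1.58774525e-03, -2.35930653e-03,
        4.19156814e-04,  4.98481681e-05, -9.99961163e-05]), 'tau': array([ 1.45075451e-04, -4.75124431e+01,  1.36507586e+00, -2.54214728e+01,
        1.17671539e-02,  9.62726364e-03,  2.50019696e-05]), 'tool_pos': array([0.23106276, 0.60689115, 0.25523924]), 'tcp_rot': array([ 1.80847200e-01,  9.83510680e-01, -1.01152662e-03, -1.01882682e-04]), 'force': array([ 0.35332722, -0.44320799, -0.32754656]), 'moment': array([-0.03082428, -0.01314084, -0.01131656]), 'grip_width': 0.08530806861834331} 0.025
scene {'mtx': array([[497.66404652,   0.        , 270.4592777 ],
       [  0.        , 497.66404652, 211.89665853],
       [  0.        ,   0.        ,   1.        ]]), 'distortion': array([-0.18623848,  0.        ,  0.        ,  0.        ,  0.        ]), 'world_to_cam': array([[-0.20278423,  0.97920117,  0.00660419,  0.10978623],
       [ 0.75896538,  0.1614297 , -0.63080266, -0.40298284],
       [-0.61874882, -0.12290448, -0.77591519,  1.70851524],
       [ 0.        ,  0.        ,  0.        ,  1.        ]])}
side {'mtx': array([[400.3059878 ,   0.        , 275.33674278],
       [  0.        , 400.3059878 , 207.2162732 ],
       [  0.        ,   0.        ,   1.        ]]), 'distortion': array([-0.11797855,  0.        ,  0.        ,  0.        ,  0.        ]), 'world_to_cam': array([[ 0.84151352, -0.54018046, -0.00774999, -0.52187261],
       [-0.3154474 , -0.47966872, -0.81878621,  0.29252961],
       [ 0.43857488,  0.69146438, -0.57404624,  0.66270509],
       [ 0.        ,  0.        ,  0.        ,  1.        ]])}
```

View pics/scene0.png

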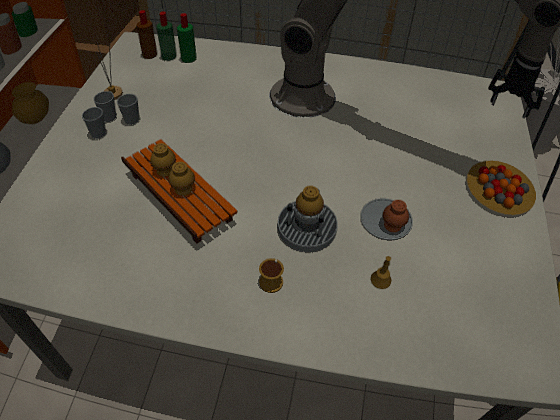

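View pics/side0.png

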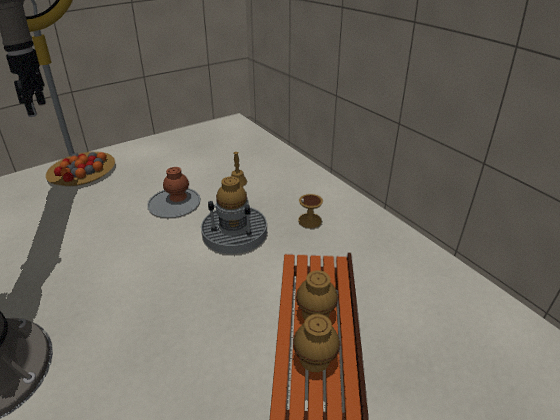

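The scene view shows the row pots at about (161,157) and (181,179), with free shelf towards (215,225). The rinser is at (309,215), the copper pot at (397,215), the bell at (382,275) and the lamp at (271,275). The side view shows the same things. Next I'll enlarge crops of the feet.

```bash
python3 - <<'E'
import cv2,numpy as np
a=cv2.imread("pics/scene0.png");b=cv2.imread("pics/side0.png")
def c(im,x,y,w=52,s=5):
    r=cv2.resize(im[y:y+w,x:x+w],None,fx=s,fy=s,interpolation=cv2.INTER_CUBIC)
    r=np.clip(r*1.5,0,255).astype(np.uint8)
    for k in range(0,w,10):
        cv2.line(r,(k*s,0),(k*s,5),(255,255,255),1);cv2.line(r,(0,k*s),(5,k*s),(255,255,255),1)
    cv2.putText(r,f"{x},{y}",(8,15),0,.45,(255,255,0),1);return r
top=np.hstack([c(a,145,140),c(a,285,180),c(a,370,190)])
bot=np.hstack([c(b,292,265),c(b,205,170),c(b,150,160)])
b2=np.hstack([c(b,292,308)])
cv2.imwrite("pics/crop1.png",np.vstack([top,bot]))
E
```

```text
(no output)
```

View pics/crop1.png

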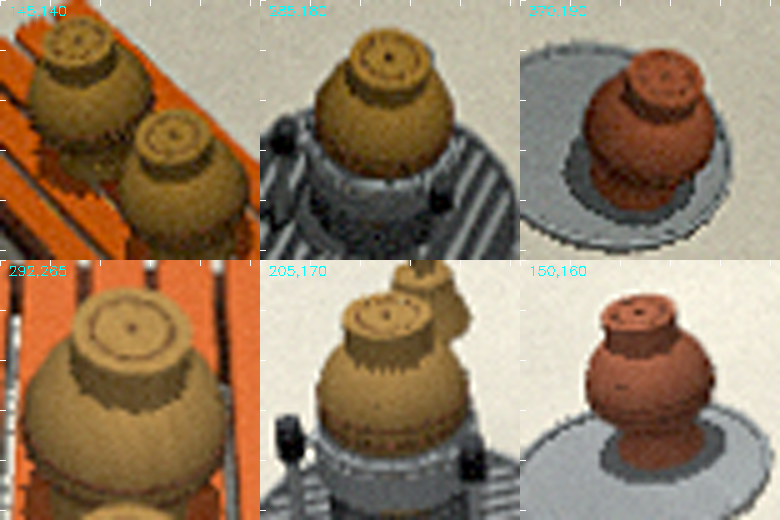

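```bash
cat > h.py <<'E'
from workcell import arm
import cv2,numpy as np
from scipy.spatial.transform import Rotation as R
def ray_P(c,uv):
    n=cv2.undistortPoints(np.array([[uv]],float),c["mtx"],c["distortion"])[0,0]
    return n, c["world_to_cam"][:3]
def tri(c1,p1,c2,p2):
    n1,P1=ray_P(c1,p1);n2,P2=ray_P(c2,p2)
    X=cv2.triangulatePoints(P1,P2,n1.reshape(2,1),n2.reshape(2,1))[:,0]
    return X[:3]/X[3]
def onz(c,p,z):
    n,T=ray_P(c,p);o=-T[:,:3].T@T[:,3];d=T[:,:3].T@np.array([*n,1])
    return o+d*(z-o[2])/d[2]
def px(c,X):
    T=c["world_to_cam"]
    return cv2.projectPoints(np.array([X],float),T[:3,:3],T[:3,3],c["mtx"],c["distortion"])[0][0,0]
E
python3 - <<'E'
from h import *
np.set_printoptions(precision=4,suppress=True)
a=arm.calibration("scene");b=arm.calibration("side")
D=dict(row_a=((160,147.8),(317,324.6),.146),row_b=((179.2,166.6),(318,278.2),.146),rinsed=((310.4,191.2),(230,180.4),.152),used=((398.8,204.6),(173.6,170),.089))
for k,(p,q,z) in D.items(): print(k,tri(a,p,b,q),onz(a,p,z)[:2],onz(b,q,z)[:2])
print("bell top",tri(a,(388,259),b,(237,155)), "bell base",onz(a,(381,283),0))
print("lamp",tri(a,(271,267),b,(311,201)))
for p in ((123,158),(160,140),(236,211),(200,236)):print("shelf corner",onz(a,p,.06))
for p in ((285,254),(347,254)):print("side corners",onz(b,p,.06))
print("plate",onz(a,(386,219),.003))
E
```

```text
row_a [ 0.4904 -0.3169  0.1455] [ 0.4911 -0.3168] [ 0.4899 -0.317 ]
row_b [ 0.5487 -0.2424  0.1461] [ 0.5484 -0.2422] [ 0.5488 -0.2425]
rinsed [0.5674 0.1048 0.1512] [0.5676 0.1051] [0.5669 0.1029]
used [0.5094 0.3344 0.0882] [0.5086 0.335 ] [0.5093 0.331 ]
bell top [0.6902 0.3142 0.0902] bell base [0.6995 0.3171 0.    ]
lamp [0.75   0.0423 0.0632]
shelf corner [ 0.4701 -0.4555  0.06  ]
shelf corner [ 0.3756 -0.3737  0.06  ]
shelf corner [ 0.5951 -0.0816  0.06  ]
shelf corner [ 0.6931 -0.1507  0.06  ]
side corners [ 0.5909 -0.0836  0.06  ]
side corners [ 0.6985 -0.1547  0.06  ]
plate [0.4921 0.3163 0.003 ]
```

Request:
{"api": "drive_tool", "payload": {
  "targets": [
    [1, -33, -23, -2, 0, 0, 7],
    [1, -35, -19, -2, 0, 0, 7],
    [1, -37, -15, -2, 0, 0, 7],
    [1, -39, -10, -2, 0, 0, 7],
    [1, -40, -5, -2, 0, 0, 7]
  ],
  "squeeze": 60
}}

```text
time: 0.6
tool_pos: [0.3378, 0.4392, 0.2613]
tcp_rot: [0.472, 0.881, -0.003, -0.002]
force: [0.8, 0.3, -0.8]
grip_width: 0.0849
```

Request:
{"api": "drive_tool", "payload": {
  "targets": [
    [1, -40, 0, 0, 0, 0, 7],
    [1, -40, 5, 0, 0, 0, 7],
    [1, -39, 10, 0, 0, 0, 7],
    [1, -37, 14, 0, 0, 0, 7],
    [1, -35, 19, 0, 0, 0, 7]
  ]
}}

```text
time: 1.1
tool_pos: [0.4497, 0.2634, 0.2601]
tcp_rot: [0.724, 0.69, -0.005, -0.001]
force: [0.0, 0.8, -0.3]
grip_width: 0.0852
```

```bash
cat >> h.py <<'E'
def togo(p,yaw,n=1):
    """Remaining shift (mm, tool axes, per row for n rows) and turn (deg) to TCP p, pointing down, jaw yaw in degrees."""
    s=arm.get_state();Rm=R.from_quat(s["tcp_rot"])
    c,si=np.cos(np.radians(yaw)),np.sin(np.radians(yaw))
    Rt=R.from_matrix(np.array([[-si,c,0],[c,si,0],[0,0,-1]]))
    if (Rm.inv()*Rt).magnitude()>np.pi/2: Rt=Rt*R.from_euler("z",np.pi)
    turn=(Rm.inv()*Rt).as_rotvec(degrees=True)
    print("t",s["time"],"at",s["tool_pos"].round(4),"F",s["force"].round(1),"w",round(s["grip_width"],4))
    d=np.array(p)-s["tool_pos"];print("total mm",np.linalg.norm(d)*1e3,"turn",turn.round(1))
    for k in range(n):
        Rk=Rm*R.from_rotvec(turn*k/n,degrees=True)
        print((Rk.inv().apply(d)/n*1e3).round(0).astype(int),(turn/n).round(1))
E
python3 - <<'E'
from h import *
togo((.567,.1045,.25),-37,5)
E
```

```text
t 1.1 at [0.4497 0.2634 0.2601] F [ 0.   0.8 -0.3] w 0.0852
total mm 197.77779172004566 turn [-0.4  0.4 34.2]
[-31  25   2] [-0.1  0.1  6.8]
[-27  28   2] [-0.1  0.1  6.8]
[-24  32   2] [-0.1  0.1  6.8]
[-20  34   2] [-0.1  0.1  6.8]
[-16  36   2] [-0.1  0.1  6.8]
```

Request:
{"api": "drive_tool", "payload": {
  "targets": [
    [1, -31, 25, 2, 0, 0, 7],
    [1, -27, 28, 2, 0, 0, 7],
    [1, -24, 32, 2, 0, 0, 7],
    [1, -20, 34, 2, 0, 0, 7],
    [1, -16, 36, 2, 0, 0, 7]
  ]
}}

```text
time: 1.6
tool_pos: [0.5661, 0.0948, 0.2486]
tcp_rot: [0.904, 0.429, -0.005, -0.001]
force: [0.3, 0.0, 0.3]
grip_width: 0.0856
```

```bash
python3 - <<'E'
from h import *
togo((.567,.1045,.25),-37,1)
c=arm.calibration("wrist");im=arm.capture("wrist");np.savez("w1.npz",**c);cv2.imwrite("pics/w1.png",np.clip(im[...,::-1]*1.4,0,255).astype(np.uint8))
print("pred foot top px",px(c,(.567,.1045,.152)))
E
```

```text
t 1.6 at [0.5661 0.0948 0.2486] F [0.3 0.  0.3] w 0.0856
total mm 9.803789400431988 turn [-0.3  0.5 -2.2]
[ 8 -5 -1] [-0.3  0.5 -2.2]
pred foot top px [278.29961221 208.58886999]
```

View pics/w1.png

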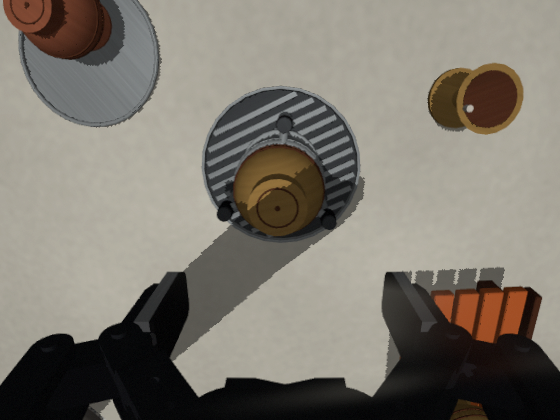

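Request:
{"api": "drive_tool", "payload": {
  "targets": [
    [1, 8, -5, 10, 0, 0, -2],
    [1, 0, 0, 20, 0, 0, 0],
    [1, 0, 0, 20, 0, 0, 0],
    [1, 0, 0, 20, 0, 0, 0],
    [1, 0, 0, 0, 0, 0, 0]
  ]
}}

```text
time: 2.15
tool_pos: [0.5688, 0.0967, 0.1731]
tcp_rot: [0.897, 0.441, -0.007, 0.002]
force: [-0.7, 0.5, 0.2]
grip_width: 0.0854
```

```bash
python3 - <<'E'
from h import *
togo((.567,.1045,.160),-37,1)
c=dict(np.load("w1.npz"))
q=[onz(c,p,.106) for p in ((285,124),(225,212),(330,218))]
P=np.array(q)[:,:2];A=np.c_[2*P,np.ones(3)];s=np.linalg.solve(A,(P**2).sum(1));print("posts",P,"centre",s[:2],"r",np.sqrt(s[2]+s[:2]@s[:2]))
print("rinsed",onz(c,(277.5,208),.152),"used",onz(c,(27,6),.089))
E
```

```text
t 2.15 at [0.5688 0.0967 0.1731] F [-0.7  0.5  0.2] w 0.0854
total mm 15.363960511319531 turn [-0.1  0.8 -0.7]
[ 5 -6 13] [-0.1  0.8 -0.7]
posts [[0.60243092 0.14141108]
 [0.52089017 0.11828544]
 [0.58367876 0.06066466]] centre [0.56819398 0.10681144] r 0.04867549045950478
rinsed [0.56685117 0.10515006 0.152     ] used [0.50736362 0.33422699 0.089     ]
```

Request:
{"api": "drive_tool", "payload": {
  "targets": [
    [1, 6, -7, 3, 0, 0, 0],
    [1, 0, 0, 5, 0, 0, 0],
    [1, 0, 0, 5, 0, 0, 0],
    [1, 0, 0, 0, 0, 0, 0],
    [1, 0, 0, 0, 0, 0, 0]
  ]
}}

```text
time: 2.65
tool_pos: [0.5669, 0.1102, 0.1607]
tcp_rot: [0.896, 0.444, -0.005, 0.002]
force: [0.4, 0.8, 0.3]
grip_width: 0.0854
```

```bash
python3 - <<'E'
from h import *
togo((.567,.105,.160),-37,1)
E
```

```text
t 2.65 at [0.5669 0.1102 0.1607] F [0.4 0.8 0.3] w 0.0854
total mm 5.232989671921744 turn [-0.1  0.6 -0.3]
[-4  3  1] [-0.1  0.6 -0.3]
```

Request:
{"api": "drive_tool", "payload": {
  "targets": [
    [1, -4, 3, 0, 0, 0, 0],
    [1, 0, 0, 0, 0, 0, 0],
    [1, 0, 0, 0, 0, 0, 0],
    [-1, 0, 0, 0, 0, 0, 0],
    [-1, 0, 0, 0, 0, 0, 0]
  ]
}}

```text
time: 3.15
tool_pos: [0.5678, 0.1036, 0.1621]
tcp_rot: [0.896, 0.443, -0.004, 0.002]
force: [-0.3, 0.2, -0.5]
grip_width: 0.0589
```

Request:
{"api": "drive_tool", "payload": {
  "targets": [
    [-1, 0, 0, 0, 0, 0, 0],
    [-1, 0, 0, 0, 0, 0, 0],
    [-1, 0, 0, 0, 0, 0, 0],
    [-1, 0, 0, 0, 0, 0, 0],
    [-1, 0, 0, 0, 0, 0, 0]
  ]
}}

```text
time: 3.65
tool_pos: [0.5674, 0.1041, 0.1627]
tcp_rot: [0.896, 0.444, -0.004, 0.002]
force: [-1.3, -0.1, 2.1]
grip_width: 0.0375
```

Request:
{"api": "drive_tool", "payload": {
  "targets": [
    [-1, 0, 0, -3, 0, 0, 0],
    [-1, 0, 0, -5, 0, 0, 0],
    [-1, 0, 0, -10, 0, 0, 0],
    [-1, 0, 0, -10, 0, 0, 0],
    [-1, 0, 0, 0, 0, 0, 0]
  ]
}}

```text
time: 4.15
tool_pos: [0.567, 0.1039, 0.1915]
tcp_rot: [0.896, 0.443, -0.005, 0.002]
force: [0.3, 0.6, -2.7]
grip_width: 0.0377
```

```bash
python3 - <<'E'
from h import *
togo((.606,-.168,.265),-37,1)
im=arm.capture("side");im2=arm.capture("scene")
r=np.hstack([cv2.resize(im[120:260,160:300],None,fx=2.8,fy=2.8),cv2.resize(im2[120:260,240:380],None,fx=2.8,fy=2.8)])
cv2.imwrite("pics/l1.png",np.clip(r[...,::-1]*1.4,0,255).astype(np.uint8))
E
```

```text
t 4.15 at [0.567  0.1039 0.1915] F [ 0.3  0.6 -2.7] w 0.0377
total mm 284.3566070752944 turn [-0.1  0.6 -0.3]
[-193  196  -72] [-0.1  0.6 -0.3]
```

View pics/l1.png

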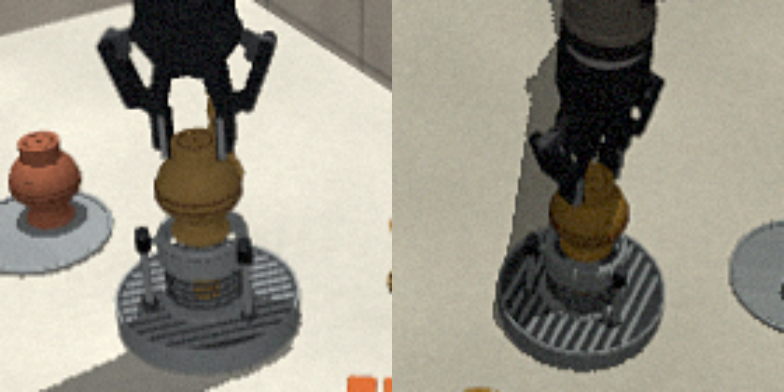

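The wrist and side views show the pot clear of the ring, upright, with both pads on the foot. Next I'll carry it to the shelf.

Request:
{"api": "drive_tool", "payload": {
  "targets": [
    [-1, 0, 0, -15, 0, 0, 0],
    [-1, 0, 0, -25, 0, 0, 0],
    [-1, -8, 8, -15, 0, 0, 0],
    [-1, -15, 15, -8, 0, 0, 0],
    [-1, -20, 20, 0, 0, 0, 0]
  ]
}}

```text
time: 4.75
tool_pos: [0.5745, 0.0487, 0.2579]
tcp_rot: [0.894, 0.448, -0.007, 0.0]
force: [0.9, -0.2, -2.5]
grip_width: 0.0372
```

Request:
{"api": "drive_tool", "payload": {
  "targets": [
    [-1, -24, 24, 0, 0, 0, 0],
    [-1, -24, 24, 0, 0, 0, 0],
    [-1, -24, 24, 0, 0, 0, 0],
    [-1, -24, 24, 0, 0, 0, 0],
    [-1, -20, 20, 0, 0, 0, 0]
  ]
}}

```text
time: 5.25
tool_pos: [0.5996, -0.1183, 0.2639]
tcp_rot: [0.893, 0.45, -0.004, 0.001]
force: [1.0, 0.3, -2.6]
grip_width: 0.0372
```

Request:
{"api": "drive_tool", "payload": {
  "targets": [
    [-1, -12, 12, 0, 0, 0, 0],
    [-1, -8, 8, 0, 0, 0, 0],
    [-1, 0, 0, 0, 0, 0, 0],
    [-1, 0, 0, 0, 0, 0, 0],
    [-1, 0, 0, 0, 0, 0, 0]
  ]
}}

```text
time: 5.75
tool_pos: [0.6032, -0.1519, 0.2668]
tcp_rot: [0.895, 0.447, -0.004, 0.002]
force: [-0.8, 0.2, -2.2]
grip_width: 0.0376
```

```bash
python3 - <<'E'
from h import *
togo((.606,-.168,.1565),-37,1)
E
```

```text
t 5.75 at [ 0.6032 -0.1519  0.2668] F [-0.8  0.2 -2.2] w 0.0376
total mm 111.51113454413749 turn [-0.   0.5  0.1]
[-10  12 110] [-0.   0.5  0.1]
```

Request:
{"api": "drive_tool", "payload": {
  "targets": [
    [-1, -10, 12, 20, 0, 0, 0],
    [-1, 0, 0, 25, 0, 0, 0],
    [-1, 0, 0, 20, 0, 0, 0],
    [-1, 0, 0, 10, 0, 0, 0],
    [-1, 0, 0, 0, 0, 0, 0]
  ]
}}

```text
time: 6.25
tool_pos: [0.6092, -0.1589, 0.1905]
tcp_rot: [0.892, 0.452, -0.002, 0.0]
force: [0.2, -0.2, -3.1]
grip_width: 0.0377
```

Request:
{"api": "drive_tool", "payload": {
  "targets": [
    [-1, 0, 0, 0, 0, 0, 0],
    [-1, 0, 0, 0, 0, 0, 0],
    [-1, 0, 0, 0, 0, 0, 0],
    [-1, 0, 0, 0, 0, 0, 0],
    [-1, 0, 0, 0, 0, 0, 0]
  ]
}}

```text
time: 6.75
tool_pos: [0.6116, -0.1577, 0.1943]
tcp_rot: [0.891, 0.453, 0.001, 0.002]
force: [-0.3, -0.6, -2.1]
grip_width: 0.0377
```

```bash
python3 - <<'E'
from h import *
togo((.606,-.168,.1565),-37,1)
im=arm.capture("side");im2=arm.capture("scene")
r=np.hstack([cv2.resize(im[190:370,210:390],None,fx=2.2,fy=2.2),cv2.resize(im2[100:280,110:290],None,fx=2.2,fy=2.2)])
cv2.imwrite("pics/p1.png",np.clip(r[...,::-1]*1.4,0,255).astype(np.uint8))
E
```

```text
t 6.75 at [ 0.6116 -0.1577  0.1943] F [-0.3 -0.6 -2.1] w 0.0377
total mm 39.56547064309234 turn [ 0.2 -0.   0.9]
[-12   1  38] [ 0.2 -0.   0.9]
```

View pics/p1.png

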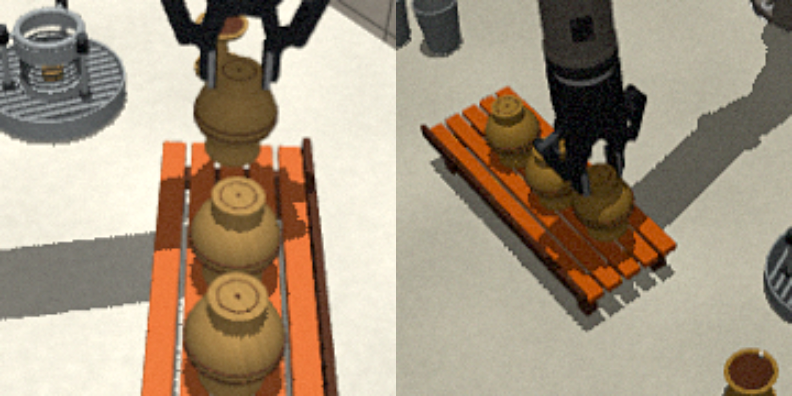

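The pot hangs just beyond row_b and in line with the row. The side view shows its foot at crop position (238,70). I'll correct the last 12 mm, then lower it.

Request:
{"api": "drive_tool", "payload": {
  "targets": [
    [-1, -12, 1, 10, 0, 0, 0],
    [-1, 0, 0, 10, 0, 0, 0],
    [-1, 0, 0, 8, 0, 0, 0],
    [-1, 0, 0, 0, 0, 0, 0],
    [-1, 0, 0, 0, 0, 0, 0]
  ]
}}

```text
time: 7.35
tool_pos: [0.6036, -0.1697, 0.1626]
tcp_rot: [0.892, 0.453, -0.0, 0.001]
force: [-0.2, -0.2, -2.4]
grip_width: 0.0375
```

```bash
python3 - <<'E'
from h import *
togo((.606,-.168,.1565),-37,1)
E
```

```text
t 7.35 at [ 0.6036 -0.1697  0.1626] F [-0.2 -0.2 -2.4] w 0.0375
total mm 6.8032018492137105 turn [0.1 0.1 0.8]
[3 1 6] [0.1 0.1 0.8]
```

Request:
{"api": "drive_tool", "payload": {
  "targets": [
    [-1, 3, 1, 3, 0, 0, 0],
    [-1, 0, 0, 2, 0, 0, 0],
    [-1, 0, 0, 2, 0, 0, 0],
    [-1, 0, 0, 2, 0, 0, 0],
    [-1, 0, 0, 0, 0, 0, 0]
  ]
}}

```text
time: 7.85
tool_pos: [0.6081, -0.1668, 0.1584]
tcp_rot: [0.891, 0.453, 0.002, 0.0]
force: [0.8, 0.3, -2.4]
grip_width: 0.0374
```

Request:
{"api": "drive_tool", "payload": {
  "targets": [
    [-1, 0, 0, 2, 0, 0, 0],
    [-1, 0, 0, 2, 0, 0, 0],
    [-1, 0, 0, 2, 0, 0, 0],
    [-1, 0, 0, 0, 0, 0, 0],
    [-1, 0, 0, 0, 0, 0, 0]
  ]
}}

```text
time: 8.35
tool_pos: [0.6099, -0.1662, 0.1578]
tcp_rot: [0.891, 0.454, 0.004, -0.0]
force: [0.3, 0.3, -2.4]
grip_width: 0.0376
```

Request:
{"api": "drive_tool", "payload": {
  "targets": [
    [-1, -2, 0, 3, 0, 0, 0],
    [-1, -1, 0, 3, 0, 0, 0],
    [-1, -1, 0, 3, 0, 0, 0],
    [-1, 0, 0, 2, 0, 0, 0],
    [-1, 0, 0, 2, 0, 0, 0]
  ]
}}

```text
time: 8.85
tool_pos: [0.6107, -0.1657, 0.1575]
tcp_rot: [0.891, 0.455, 0.01, -0.004]
force: [-3.8, 1.5, 11.2]
grip_width: 0.0373
```

Request:
{"api": "drive_tool", "payload": {
  "targets": [
    [-1, 0, 0, -1, 0, 0, 0],
    [1, 0, 0, 0, 0, 0, 0],
    [1, 0, 0, 0, 0, 0, 0],
    [1, 0, 0, 0, 0, 0, 0],
    [1, 0, 0, 0, 0, 0, 0]
  ]
}}

```text
time: 9.35
tool_pos: [0.6115, -0.1659, 0.158]
tcp_rot: [0.891, 0.455, 0.01, -0.003]
force: [-0.2, 0.2, -0.7]
grip_width: 0.0852
```

Request:
{"api": "drive_tool", "payload": {
  "targets": [
    [1, 0, 0, 0, 0, 0, 0],
    [1, 0, 0, -15, 0, 0, 0],
    [1, 0, 0, -30, 0, 0, 0],
    [1, 0, 0, -40, 0, 0, 0],
    [1, 0, 0, -20, 0, 0, 0]
  ]
}}

```text
time: 9.85
tool_pos: [0.6081, -0.167, 0.265]
tcp_rot: [0.891, 0.455, 0.007, -0.005]
force: [0.2, -0.6, 0.1]
grip_width: 0.0853
```

```bash
python3 - <<'E'
from h import *
togo((.5085,.334,.22),20,14)
c=arm.calibration("wrist");im=arm.capture("wrist");im2=arm.capture("side")
np.savez("w2.npz",**c)
r=np.hstack([cv2.resize(im,(480,360)),im2[200:380,220:400].repeat(2,0).repeat(2,1)[:, :320]])
cv2.imwrite("pics/p2.png",np.clip(r[...,::-1]*1.4,0,255).astype(np.uint8))
b=arm.calibration("side")
for X in((.607,-.167,.146),(.5487,-.2424,.146)): print(px(c,X),px(b,X))
E
```

```text
t 9.85 at [ 0.6081 -0.167   0.265 ] F [ 0.2 -0.6  0.1] w 0.0853
total mm 512.8096271788949 turn [  0.3  -1.  -55.9]
[ 25 -27   4] [ 0.  -0.1 -4. ]
[ 27 -25   4] [ 0.  -0.1 -4. ]
[ 28 -23   4] [ 0.  -0.1 -4. ]
[ 30 -21   4] [ 0.  -0.1 -4. ]
[ 31 -19   4] [ 0.  -0.1 -4. ]
[ 32 -17   4] [ 0.  -0.1 -4. ]
[ 34 -14   4] [ 0.  -0.1 -4. ]
[ 34 -12   4] [ 0.  -0.1 -4. ]
[ 35 -10   3] [ 0.  -0.1 -4. ]
[36 -7  3] [ 0.  -0.1 -4. ]
[36 -5  3] [ 0.  -0.1 -4. ]
[36 -2  3] [ 0.  -0.1 -4. ]
[36  0  3] [ 0.  -0.1 -4. ]
[36  3  3] [ 0.  -0.1 -4. ]
[284.92702752 214.18201049] [318.03946053 240.94659436]
[281.24351592 324.24652797] [317.90099555 278.18664193]
```

View pics/p2.png

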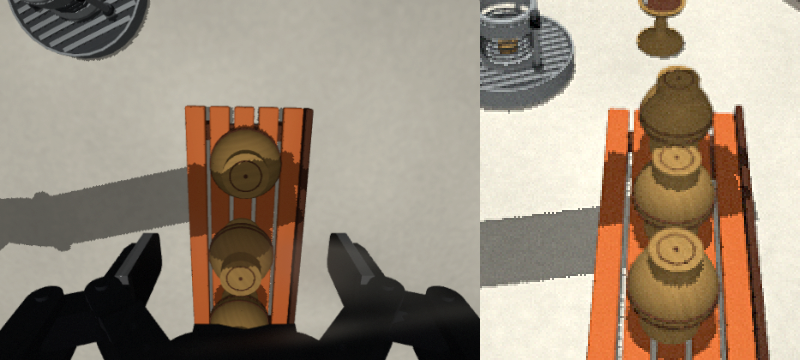

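The wrist view shows the placed pot's foot dot at about (286,206) px, in line with row_b's dot at (281,325). It stands upright and released, roughly 101 mm from row_b. Next I'll go to the copper pot.

Request:
{"api": "drive_tool", "payload": {
  "targets": [
    [1, 25, -27, 2, 0, 0, -4],
    [1, 27, -25, 2, 0, 0, -4],
    [1, 28, -23, 2, 0, 0, -4],
    [1, 30, -21, 2, 0, 0, -4],
    [1, 31, -19, 2, 0, 0, -4]
  ]
}}

```text
time: 10.45
tool_pos: [0.5712, 0.0092, 0.2584]
tcp_rot: [0.798, 0.602, 0.008, 0.0]
force: [0.4, -0.2, -0.1]
grip_width: 0.0854
```

Request:
{"api": "drive_tool", "payload": {
  "targets": [
    [1, 32, -17, 2, 0, 0, -4],
    [1, 34, -14, 2, 0, 0, -4],
    [1, 34, -12, 2, 0, 0, -4],
    [1, 35, -10, 2, 0, 0, -4],
    [1, 36, -7, 2, 0, 0, -4]
  ]
}}

```text
time: 10.95
tool_pos: [0.5301, 0.194, 0.2487]
tcp_rot: [0.677, 0.736, 0.007, 0.001]
force: [1.0, 0.0, 0.1]
grip_width: 0.0854
```

```bash
python3 - <<'E'
from h import *
togo((.508,.334,.21),20,5)
c=dict(np.load("w2.npz"));print("placed",onz(c,(285.8,206.5),.146),"rowb",onz(c,(281,325.5),.146))
E
```

```text
t 10.95 at [0.5301 0.194  0.2487] F [1.  0.  0.1] w 0.0854
total mm 146.89054312667207 turn [  0.7  -0.4 -15.2]
[28 -2  8] [ 0.1 -0.1 -3. ]
[28 -1  8] [ 0.1 -0.1 -3. ]
[28  1  8] [ 0.1 -0.1 -3. ]
[28  2  8] [ 0.1 -0.1 -3. ]
[28  4  8] [ 0.1 -0.1 -3. ]
placed [ 0.61097243 -0.16259696  0.146     ] rowb [ 0.54781541 -0.24327268  0.146     ]
```

Request:
{"api": "drive_tool", "payload": {
  "targets": [
    [1, 28, -2, 8, 0, 0, -3],
    [1, 28, -1, 8, 0, 0, -3],
    [1, 28, 1, 8, 0, 0, -3],
    [1, 25, 2, 5, 0, 0, -3],
    [1, 18, 2, 3, 0, 0, -3]
  ]
}}

```text
time: 11.45
tool_pos: [0.5059, 0.3293, 0.2138]
tcp_rot: [0.566, 0.824, 0.006, 0.001]
force: [-0.3, -1.0, 0.5]
grip_width: 0.0853
```

Request:
{"api": "drive_tool", "payload": {
  "targets": [
    [1, 0, 0, 0, 0, 0, 0],
    [1, 0, 0, 0, 0, 0, 0],
    [1, 0, 0, 0, 0, 0, 0],
    [1, 0, 0, 0, 0, 0, 0],
    [1, 0, 0, 0, 0, 0, 0]
  ]
}}

```text
time: 11.95
tool_pos: [0.507, 0.3281, 0.2134]
tcp_rot: [0.567, 0.824, 0.005, 0.002]
force: [0.0, -0.9, -0.5]
grip_width: 0.0855
```

```bash
python3 - <<'E'
from h import *
togo((.508,.334,.10),20,1)
c=arm.calibration("wrist");im=arm.capture("wrist");np.savez("w3.npz",**c)
cv2.imwrite("pics/w3.png",np.clip(im[...,::-1]*1.4,0,255).astype(np.uint8))
print(px(c,(.508,.334,.089)))
E
```

```text
t 11.95 at [0.507  0.3281 0.2134] F [ 0.  -0.9 -0.5] w 0.0855
total mm 113.55314229778298 turn [ 0.6 -0.1  1. ]
[  5   2 113] [ 0.6 -0.1  1. ]
[288.53816627 203.17502643]
```

View pics/w3.png

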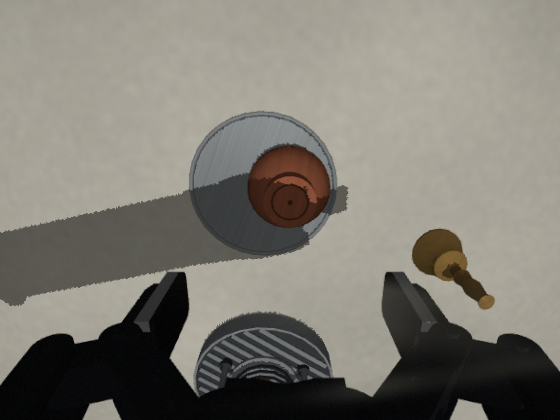

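The copper foot dot is at (290,202) against a predicted (288.5,203), so the estimate is good to about 1 mm. The bell at (440,250) is well clear of the fingers.

Request:
{"api": "drive_tool", "payload": {
  "targets": [
    [1, 6, 3, 15, 0, 0, 0],
    [1, 0, 0, 30, 0, 0, 0],
    [1, 0, 0, 25, 0, 0, 0],
    [1, 0, 0, 15, 0, 0, 0],
    [1, 0, 0, 5, 0, 0, 0]
  ]
}}

```text
time: 12.5
tool_pos: [0.51, 0.3359, 0.1192]
tcp_rot: [0.568, 0.823, 0.007, 0.003]
force: [0.5, -0.6, -0.2]
grip_width: 0.0856
```

Request:
{"api": "drive_tool", "payload": {
  "targets": [
    [1, 0, 0, 5, 0, 0, 0],
    [1, 0, 0, 0, 0, 0, 0],
    [1, 0, 0, 0, 0, 0, 0],
    [1, 0, 0, 0, 0, 0, 0],
    [1, 0, 0, 0, 0, 0, 0]
  ]
}}

```text
time: 13.0
tool_pos: [0.5107, 0.3367, 0.1143]
tcp_rot: [0.568, 0.823, 0.008, 0.003]
force: [-0.3, -0.9, -0.2]
grip_width: 0.0853
```

```bash
python3 - <<'E'
from h import *
togo((.509,.3345,.0985),20,1)
E
```

```text
t 13.0 at [0.5107 0.3367 0.1143] F [-0.3 -0.9 -0.2] w 0.0853
total mm 16.024561921306848 turn [ 0.9 -0.2  0.8]
[-2 -3 16] [ 0.9 -0.2  0.8]
```

Request:
{"api": "drive_tool", "payload": {
  "targets": [
    [1, -2, -3, 6, 0.9, 0, 0.8],
    [1, 0, 0, 6, 0, 0, 0],
    [1, 0, 0, 5, 0, 0, 0],
    [1, 0, 0, 1, 0, 0, 0],
    [1, 0, 0, 0, 0, 0, 0]
  ]
}}

```text
time: 13.5
tool_pos: [0.509, 0.3338, 0.0955]
tcp_rot: [0.574, 0.819, 0.001, -0.002]
force: [0.3, 0.3, 0.1]
grip_width: 0.0853
```

```bash
python3 - <<'E'
from h import *
togo((.509,.3345,.0985),20,1)
E
```

```text
t 13.5 at [0.509  0.3338 0.0955] F [0.3 0.3 0.1] w 0.0853
total mm 3.0804474864961797 turn [-0.  -0.3 -0.1]
[ 1  0 -3] [-0.  -0.3 -0.1]
```

Request:
{"api": "drive_tool", "payload": {
  "targets": [
    [1, 1, 0, -2, 0, 0, 0],
    [-1, 0, 0, 0, 0, 0, 0],
    [-1, 0, 0, 0, 0, 0, 0],
    [-1, 0, 0, 0, 0, 0, 0],
    [-1, 0, 0, 0, 0, 0, 0]
  ],
  "squeeze": 90
}}

```text
time: 14.0
tool_pos: [0.5093, 0.3354, 0.0986]
tcp_rot: [0.574, 0.819, 0.002, -0.002]
force: [0.6, 0.6, 0.8]
grip_width: 0.0368
```

Request:
{"api": "drive_tool", "payload": {
  "targets": [
    [-1, 0, 0, 0, 0, 0, 0],
    [-1, 0, 0, 0, 0, 0, 0],
    [-1, 0, 0, 0, 0, 0, 0],
    [-1, 0, 0, 0, 0, 0, 0],
    [-1, 0, 0, 0, 0, 0, 0]
  ]
}}

```text
time: 14.5
tool_pos: [0.5093, 0.3354, 0.0986]
tcp_rot: [0.574, 0.819, 0.002, -0.002]
force: [0.3, 0.4, 0.2]
grip_width: 0.0369
```

Request:
{"api": "drive_tool", "payload": {
  "targets": [
    [-1, 0, 0, -10, 0, 0, 0],
    [-1, 0, 0, -25, 0, 0, 0],
    [-1, 0, 0, -40, 0, 0, 0],
    [-1, 0, 0, -40, 0, 0, 0],
    [-1, 0, 0, -25, 0, 0, 0]
  ]
}}

```text
time: 15.0
tool_pos: [0.5052, 0.332, 0.2383]
tcp_rot: [0.574, 0.819, -0.005, -0.004]
force: [0.6, 0.2, -2.1]
grip_width: 0.0362
```

```bash
python3 - <<'E'
from h import *
togo((.5675,.1055,.25),20,10)
E
```

```text
t 15.0 at [0.5052 0.332  0.2383] F [ 0.6  0.2 -2.1] w 0.0362
total mm 235.17314729970875 turn [-0.8 -0.  -0.1]
[-23  -2  -1] [-0.1 -0.  -0. ]
[-23  -2  -1] [-0.1 -0.  -0. ]
[-23  -2  -1] [-0.1 -0.  -0. ]
[-23  -2  -1] [-0.1 -0.  -0. ]
[-23  -2  -1] [-0.1 -0.  -0. ]
[-23  -2  -1] [-0.1 -0.  -0. ]
[-23  -2  -1] [-0.1 -0.  -0. ]
[-23  -2  -1] [-0.1 -0.  -0. ]
[-23  -2  -1] [-0.1 -0.  -0. ]
[-23  -2  -1] [-0.1 -0.  -0. ]
```

Request:
{"api": "drive_tool", "payload": {
  "targets": [
    [-1, -15, -2, 0, 0, 0, 0],
    [-1, -28, -2, 0, 0, 0, 0],
    [-1, -30, -2, 0, 0, 0, 0],
    [-1, -30, -2, 0, 0, 0, 0],
    [-1, -30, -2, 0, 0, 0, 0]
  ]
}}

```text
time: 15.5
tool_pos: [0.5403, 0.2021, 0.2393]
tcp_rot: [0.57, 0.821, -0.003, -0.005]
force: [-0.2, -0.6, -2.0]
grip_width: 0.0364
```

Request:
{"api": "drive_tool", "payload": {
  "targets": [
    [-1, -30, -2, 0, 0, 0, 0],
    [-1, -25, -2, 0, 0, 0, 0],
    [-1, -20, -2, 0, 0, 0, 0],
    [-1, -10, -2, 0, 0, 0, 0],
    [-1, 0, 0, 0, 0, 0, 0]
  ]
}}

```text
time: 16.0
tool_pos: [0.5591, 0.1026, 0.2331]
tcp_rot: [0.576, 0.817, -0.01, -0.007]
force: [0.4, -0.2, -1.3]
grip_width: 0.0368
```

Request:
{"api": "drive_tool", "payload": {
  "targets": [
    [-1, 0, 0, 0, 0, 0, 0],
    [-1, 0, 0, 0, 0, 0, 0],
    [-1, 0, 0, 0, 0, 0, 0],
    [-1, 0, 0, 0, 0, 0, 0],
    [-1, 0, 0, 0, 0, 0, 0]
  ]
}}

```text
time: 16.5
tool_pos: [0.5573, 0.1076, 0.2318]
tcp_rot: [0.573, 0.819, -0.01, -0.008]
force: [-0.1, -0.7, -1.8]
grip_width: 0.0371
```

```bash
python3 - <<'E'
from h import *
togo((.5675,.1055,.19),20,1)
E
```

```text
t 16.5 at [0.5573 0.1076 0.2318] F [-0.1 -0.7 -1.8] w 0.0371
total mm 43.08256747665485 turn [-1.5 -0.1  0. ]
[-6 10 42] [-1.5 -0.1  0. ]
```

Request:
{"api": "drive_tool", "payload": {
  "targets": [
    [-1, -5, 9, 10, -1.5, 0, 0],
    [-1, 0, 0, 10, 0, 0, 0],
    [-1, 0, 0, 5, 0, 0, 0],
    [-1, 0, 0, 0, 0, 0, 0],
    [-1, 0, 0, 0, 0, 0, 0]
  ]
}}

```text
time: 17.0
tool_pos: [0.5667, 0.1084, 0.2055]
tcp_rot: [0.572, 0.82, 0.001, -0.001]
force: [0.2, -0.6, -1.5]
grip_width: 0.0368
```

```bash
python3 - <<'E'
from h import *
togo((.5675,.1055,.19),20,1)
im=arm.capture("side");im2=arm.capture("scene")
s=arm.get_state();o=s["tool_pos"]; 
a=arm.calibration("scene");b=arm.calibration("side")
# expected foot-top centre in the crops
X=(o[0],o[1],o[2]-.0526+.043)
print("foot top",px(b,X)-[180,130],px(a,X)-[260,130],"ring",px(b,(.5675,.1055,.096))-[180,130],px(a,(.5675,.1055,.096))-[260,130])
r=np.hstack([cv2.resize(im[130:250,180:280],None,fx=4,fy=4,interpolation=2),cv2.resize(im2[130:250,260:360],None,fx=4,fy=4,interpolation=2)])
cv2.imwrite("pics/u1.png",np.clip(r[...,::-1]*1.5,0,255).astype(np.uint8))
E
```

```text
t 17.0 at [0.5667 0.1084 0.2055] F [ 0.2 -0.6 -1.5] w 0.0368
total mm 15.791365168052286 turn [-0.  -0.2  0.2]
[-3  0 16] [-0.  -0.2  0.2]
foot top [47.41315764 32.07853861] [53.03857132 48.99419291] ring [51.44950177 70.46618759] [49.07265349 75.71348357]
```

View pics/u1.png

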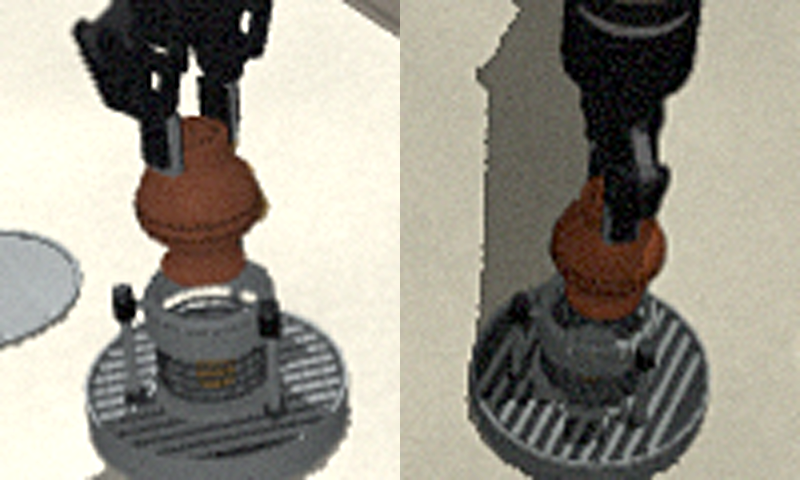

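The copper pot hangs just above the ring, upright, with its rim near the ring's middle. I'll measure the lateral offset from its colour silhouette in both fixed views.

```bash
python3 - <<'E'
from h import *
s=arm.get_state();o=s["tool_pos"];zb=o[2]-.0526
cs=[arm.calibration(n) for n in("side","scene")];ims=[arm.capture(n).astype(float) for n in("side","scene")]
rows=[];rhs=[]
for n,c,im,(x0,y0) in zip(("side","scene"),cs,ims,((180,130),(260,130))):
    w=im[y0:y0+120,x0:x0+100];m=(w[...,0]>1.6*w[...,1])&(w[...,0]>40)
    for dz,nm in((-.003,"belly"),(-.040,"rim")):
        q=px(c,(o[0],o[1],zb+dz))
        v=int(round(q[1]))-y0
        mids=[]
        for vv in range(v-2,v+3):
            xs=np.where(m[vv])[0]
            if len(xs): mids.append((xs.min()+xs.max())/2+x0)
        u=np.mean(mids);qx=px(c,(o[0]+.001,o[1],zb+dz))[0]-q[0];qy=px(c,(o[0],o[1]+.001,zb+dz))[0]-q[0]
        print(n,nm,"pred",q.round(1),"mid",round(u,1),"n",len(xs),"px/mm",qx.round(2),qy.round(2))
        rows.append([qx,qy]);rhs.append(u-q[0])
print("pot-TCP offset mm: belly",np.linalg.solve([rows[0],rows[2]],[rhs[0],rhs[2]]),"rim",np.linalg.solve([rows[1],rows[3]],[rhs[1],rhs[3]]),"TCP",o)
E
```

```text
side belly pred [228.9 180.1] mid 228.8 n 28 px/mm 0.39 -0.2
side rim pred [230.1 193.8] mid 230.4 n 17 px/mm 0.39 -0.2
scene belly pred [311.7 191.7] mid 312.1 n 23 px/mm -0.06 0.4
scene rim pred [310.7 201.4] mid 311.1 n 7 px/mm -0.06 0.39
pot-TCP offset mm: belly [0.204851   1.02582049] rim [1.45976395 1.31223452] TCP [0.56682939 0.10835108 0.20571917]
```

Request:
{"api": "drive_tool", "payload": {
  "targets": [
    [-1, -4, -1, 0, 0, 0, 0],
    [-1, 0, 0, 5, 0, 0, 0],
    [-1, 0, 0, 5, 0, 0, 0],
    [-1, 0, 0, 5, 0, 0, 0],
    [-1, 0, 0, 0, 0, 0, 0]
  ]
}}

```text
time: 17.7
tool_pos: [0.5677, 0.1035, 0.1901]
tcp_rot: [0.572, 0.82, 0.001, -0.001]
force: [0.2, 0.1, -1.6]
grip_width: 0.0368
```

```bash
python3 - <<'E'
from h import *
togo((.567,.1045,.16),20,1)
E
```

```text
t 17.7 at [0.5677 0.1035 0.1901] F [ 0.2  0.1 -1.6] w 0.0368
total mm 30.17373380683015 turn [ 0.1 -0.2  0.2]
[ 1  0 30] [ 0.1 -0.2  0.2]
```

Good. I'll lower it to the seat.

Request:
{"api": "drive_tool", "payload": {
  "targets": [
    [-1, 1, 0, 7, 0, 0, 0],
    [-1, 0, 0, 7, 0, 0, 0],
    [-1, 0, 0, 7, 0, 0, 0],
    [-1, 0, 0, 4, 0, 0, 0],
    [-1, 0, 0, 0, 0, 0, 0]
  ]
}}

```text
time: 18.2
tool_pos: [0.5671, 0.1049, 0.1622]
tcp_rot: [0.572, 0.82, 0.001, -0.001]
force: [0.0, 0.6, -1.6]
grip_width: 0.0368
```

```bash
python3 - <<'E'
from h import *
togo((.567,.1045,.16),20,1)
E
```

```text
t 18.2 at [0.5671 0.1049 0.1622] F [ 0.   0.6 -1.6] w 0.0368
total mm 2.263465671616554 turn [ 0.  -0.2  0.2]
[0 0 2] [ 0.  -0.2  0.2]
```

Request:
{"api": "drive_tool", "payload": {
  "targets": [
    [-1, 0, 0, 3, 0, 0, 0],
    [-1, 0, 0, 3, 0, 0, 0],
    [-1, 0, 0, 3, 0, 0, 0],
    [-1, 0, 0, 3, 0, 0, 0],
    [-1, 0, 0, 3, 0, 0, 0]
  ]
}}

```text
time: 18.7
tool_pos: [0.5675, 0.1056, 0.1512]
tcp_rot: [0.572, 0.82, 0.002, -0.002]
force: [-4.1, -0.0, 9.0]
grip_width: 0.0366
```

```bash
python3 - <<'E'
from h import *
togo((.567,.1045,.147),20,1)
E
```

```text
t 18.7 at [0.5675 0.1056 0.1512] F [-4.1 -0.   9. ] w 0.0366
total mm 4.423319531040676 turn [ 0.1 -0.3  0.2]
[-1 -1  4] [ 0.1 -0.3  0.2]
```

Request:
{"api": "drive_tool", "payload": {
  "targets": [
    [-1, 0, -1, 3, 0, 0, 0],
    [-1, 0, -1, 3, 0, 0, 0],
    [-1, 0, 0, 3, 0, 0, 0],
    [-1, 0, 0, 3, 0, 0, 0],
    [-1, 0, 0, 3, 0, 0, 0]
  ]
}}

```text
time: 19.2
tool_pos: [0.5674, 0.1055, 0.147]
tcp_rot: [0.572, 0.82, 0.005, -0.003]
force: [-9.4, -0.1, 21.9]
grip_width: 0.0368
```

Request:
{"api": "drive_tool", "payload": {
  "targets": [
    [-1, 0, -2, 2, 0, 0, 0],
    [-1, 0, -2, 2, 0, 0, 0],
    [-1, 0, -2, 2, 0, 0, 0],
    [-1, 0, -1, 2, 0, 0, 0],
    [-1, 0, -1, 2, 0, 0, 0]
  ]
}}

```text
time: 19.7
tool_pos: [0.5666, 0.105, 0.1492]
tcp_rot: [0.572, 0.82, 0.013, 0.001]
force: [-3.5, 0.1, 10.3]
grip_width: 0.0368
```

```bash
python3 - <<'E'
from h import *
togo((.567,.105,.147),20,1)
cs=[arm.calibration(n) for n in("side","scene")];ims=[arm.capture(n) for n in("side","scene")]
r=np.hstack([cv2.resize(ims[0][130:260,170:270],None,fx=4,fy=4,interpolation=2),cv2.resize(ims[1][130:260,260:360],None,fx=4,fy=4,interpolation=2)])
cv2.imwrite("pics/f1.png",np.clip(r[...,::-1]*1.5,0,255).astype(np.uint8))
cv2.imwrite("pics/f_full.png",ims[0][...,::-1])
togo((.567,.105,.147),20,1)
E
```

```text
t 19.7 at [0.5666 0.105  0.1492] F [-3.5  0.1 10.3] w 0.0368
total mm 2.233235474407906 turn [ 1.3 -0.8  0.1]
[0 0 2] [ 1.3 -0.8  0.1]
t 19.8 at [0.5666 0.105  0.1492] F [-4.1  0.4  9.8] w 0.0368
total mm 2.22458804526662 turn [ 1.3 -0.8  0.1]
[0 0 2] [ 1.3 -0.8  0.1]
```

View pics/f1.png

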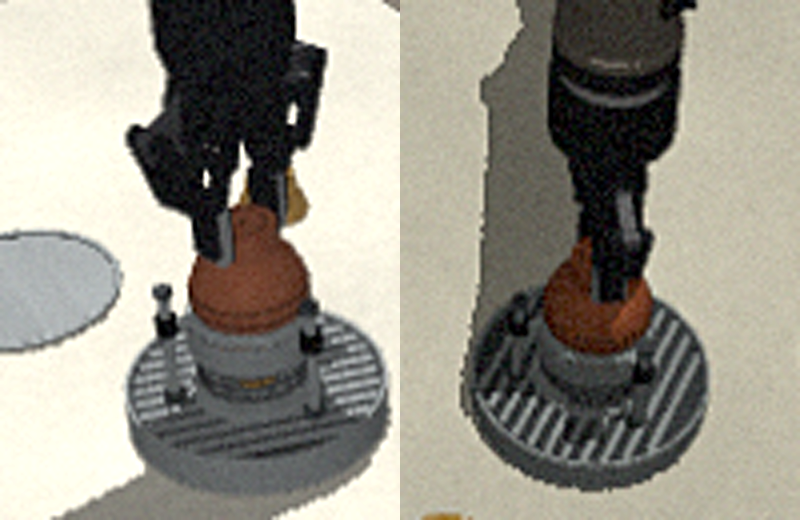

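The pot sits in the ring upright and the ring is pressed down, but at this force (10 N) it isn't fully home. I'll level the tool and press harder.

Request:
{"api": "drive_tool", "payload": {
  "targets": [
    [-1, 0, 0, 4, 1.5, -0.8, 0],
    [-1, 0, 0, 4, 0.8, -0.4, 0],
    [-1, 0, 0, 4, 0.5, -0.2, 0],
    [-1, 0, 0, 4, 0.5, 0, 0],
    [-1, 0, 0, 4, 0.5, 0, 0]
  ]
}}

```text
time: 20.3
tool_pos: [0.5701, 0.1066, 0.1478]
tcp_rot: [0.573, 0.819, -0.016, -0.009]
force: [-8.4, -0.7, 23.6]
grip_width: 0.0368
```

```bash
python3 - <<'E'
from h import *
togo((.567,.105,.147),20,1)
E
```

```text
t 20.3 at [0.5701 0.1066 0.1478] F [-8.4 -0.7 23.6] w 0.0368
total mm 3.5276765647601813 turn [-2.   0.2  0.1]
[ 0 -3  1] [-2.   0.2  0.1]
```

Request:
{"api": "drive_tool", "payload": {
  "targets": [
    [-1, 0, -2, 4, -1.2, 0, 0],
    [-1, 0, -1, 4, -0.6, 0, 0],
    [-1, 0, 0, 4, 0, 0, 0],
    [-1, 0, 0, 4, 0, 0, 0],
    [-1, 0, 0, 4, 0, 0, 0]
  ]
}}

```text
time: 20.8
tool_pos: [0.5679, 0.1057, 0.147]
tcp_rot: [0.573, 0.819, 0.002, -0.002]
force: [-10.6, -1.1, 25.3]
grip_width: 0.0367
```

```bash
python3 - <<'E'
from h import *
togo((.567,.105,.147),20,1)
E
```

```text
t 20.8 at [0.5679 0.1057 0.147 ] F [-10.6  -1.1  25.3] w 0.0367
total mm 1.1902110270779935 turn [ 0.  -0.3  0. ]
[ 0 -1  0] [ 0.  -0.3  0. ]
```

```bash
python3 - <<'E'
from h import *
o=np.array([.5672,.1052,.109-.014]) # expected pot centre if home
rows=[];rhs=[]
for n in("side","scene"):
    c=arm.calibration(n);im=arm.capture(n).astype(float)
    if n=="side":
        r=im[130:330,170:410];cv2.imwrite("pics/f2.png",np.clip(cv2.resize(r,None,fx=3,fy=3)[...,::-1]*1.4,0,255).astype(np.uint8))
    m=(im[...,0]>1.6*im[...,1])&(im[...,0]>40)
    q=px(c,o);mids=[]
    for v in range(int(q[1])-3,int(q[1])+3):
        xs=np.where(m[v,int(q[0])-25:int(q[0])+25])[0]+int(q[0])-25; mids.append((xs.min()+xs.max())/2)
    ys=np.where(m[:,int(q[0])-3:int(q[0])+4].any(1))[0]; ys=ys[abs(ys-q[1])<40]
    print(n,"pred",q.round(1),"mid",np.round(mids,1),"rows",ys.min(),ys.max(),"foot-top pred",px(c,o+[0,0,.043]).round(1))
    rows.append([px(c,o+[.001,0,0])[0]-q[0],px(c,o+[0,.001,0])[0]-q[0]]);rhs.append(np.mean(mids)-q[0])
print("pot - expected (mm)",np.linalg.solve(rows,rhs))
togo((.567,.105,.147),20,1)
E
```

```text
side pred [231.4 200.9] mid [231.5 232.  232.  231.5 231.5 231. ] rows 182 213 foot-top pred [230.1 185.2]
scene pred [308.9 205.9] mid [309.  309.5 309.5 309.  309.  309.5] rows 190 217 foot-top pred [310.1 194.8]
pot - expected (mm) [0.8950398  0.92011605]
t 20.9 at [0.5679 0.1057 0.147 ] F [-11.   -0.1  24.8] w 0.037
total mm 1.173937437162895 turn [ 0.  -0.3  0. ]
[ 0 -1  0] [ 0.  -0.3  0. ]
```

View pics/f2.png

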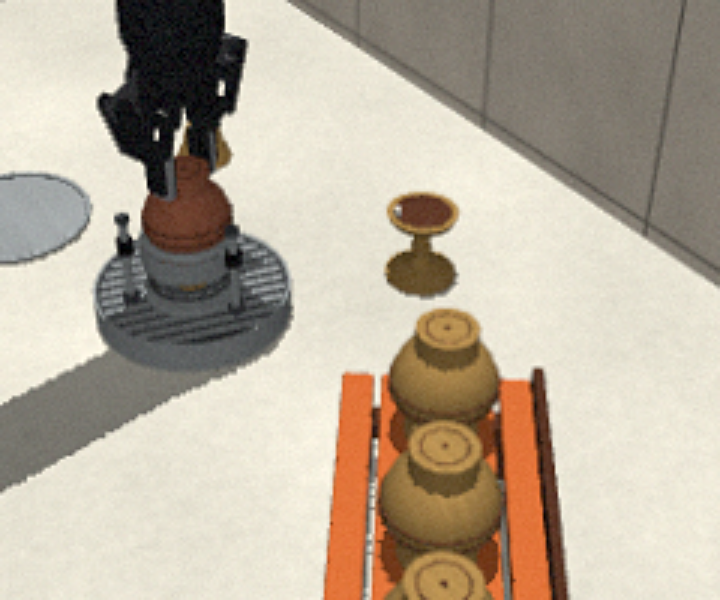

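The three shelf pots stand upright in one line and the lamp is where it was. The copper pot is upright in the ring with its axis about 1 mm from the estimated ring axis, and the downward push is steady at about 25 N. I'm handing in now.

```bash
python3 - <<'E'
from workcell import arm
print(arm.hand_in()); s=arm.get_state(); print(s["time"],s["tool_pos"],s["force"])
E
```

```text
the job is handed in; nothing more can be done
None
the job is handed in; nothing more can be done
```

I moved both pots and handed the job in at about 20.9 s; the hand-in gave no verdict.

- **Rinsed brass pot:** It stands mouth down on the shelf, released and upright, continuing the row past row_b. I measured it at about 102 mm from row_b (78–114 mm allowed) and about 1 mm off the shelf's middle line.
- **Spacing:** That gap is about 8 mm wider than the 94 mm between the other two. The tool drifted a few millimetres while lowering the pot, and I left it there because it was within the limit.
- **Copper pot:** It is seated mouth down in the ring and still held at 90 N squeeze. The tool went down about 14.6 mm from the seated height, and the steady push was about 25 N against the spring's 14.5 N, so the ring should be on its stop. I had no direct reading of the ring joint.
- **Alignment:** The pot's axis is about 1.3 mm from where I estimated the ring's centre, and the tool is within 0.3° of vertical.
- **Side force:** About 11 N along −x stayed on the tool while pressing. Shifting and tilting the tool did not clear it. It was steady, and the pot stayed centred.
- **Other objects:** Row_a, row_b and the lamp looked undisturbed in the last picture. The bell is mostly hidden behind the gripper there, but it was upright and clear when I passed it, and I did not touch it.

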